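Refit the dust filter and its hook-in cover

ROBOT

A 6-joint arm with a two-finger parallel gripper is mounted at the origin on a cart in front of the work surface, level with it; the furniture and walls round the work are solid. World frame = base frame: x ahead of the robot, y to its left, z up, the work surface at z = 0. Lengths are in mm, angles in rad, forces in N, time in s.
With the tool pointing down it reaches from about 225 to 725 mm from the base axis. Payload 3.1 kg.
Tool frame: the origin (TCP) lies at the very end of the fingers, on their centre line; the grasp point (between the pads) lies 19 mm behind it; z points along the fingers, y is the line along which they close (so a half turn about z gives the same grasp; the last joint's range is limited). The gripper opens to 85 mm and grips with 20 to 120 N. Pads are 22 mm wide; open, the fingers measure 114 mm over their backs; the gripper's body (76 mm by 85 mm) begins 54 mm behind the grasp point. The pads swing forward as they close: fully open they stand 13 mm farther back than shut.
Start: joints at [0.976, 0.048, 0.099, 1.622, 0, 1.443], TCP at [236.272, 468.821, 231.312] pointing down, gripper open.
Joint ranges: [-2.91, 2.91], [-0.99, 1.94], [-1.21, 1.42], [-2.12, 2.29], [-1.49, 1.47], [-3.14, 3.14]. Speed limits (rad/s): [2.79, 2.79, 3.14, 3.14, 3.14, 3.14].

INTERFACE

Orientations are given as [roll, pitch, yaw] about the fixed x, y, z axes, in that order (R = Rz(yaw) Ry(pitch) Rx(roll)).
In Python, from bench import state, cams, ticket, boxes_of, mark_of gives the robot as it stands.
- The arm moves only by the shell command python3 -m creep 'ROWS' [FORCE]. ROWS is JSON, one flat list of numbers, 5 for each row, row after row: the closure, from 0 (fully open) to 1 (shut), then the shift along the tool's x, y, z as a fraction of full scale, then the turn about the tool's z as a fraction of full scale. In form: [hand, dx, dy, dz, turn, hand, dx, dy, dz, turn, ...]. A call has 1 to 8 rows; each row is the pose to reach, as a shift and turn from the pose commanded when the call began, along the tool's axes at that moment, turning the shorter way round; what a row does not reach only later rows make up. Full scale, the value 1, is 300 mm for a shift and 2 pi rad for a turn. A row lasts 1/8 s, in which the tool goes at most 62.5 mm and 10.7 degrees, less where a joint would pass 70% of its speed; a pose out of reach is approached as far as the arm can. A call with a number of a shift or a turn outside -1 to 1 is refused whole. A call with a gripper value outside its range is refused whole. The fingers move at their own pace and stop on an object; FORCE is the grip in N (left out, the last holds). Time passes only in rows, so rows that repeat a pose let the fingers close. It gives the time, the measured TCP pose, the force, the opening and the grip force at its end, in the units of the state.
- state(): the state, without advancing time (a new reading comes with each control period).
- cams.grab_frame(name): name is "side" or "top" or "wrist"; returns a dict with "img" (384x512x3 uint8, red, green, blue), "range_z" (384x512 float32, mm along the optical axis (not along the pixel's ray), 0 where there is no reading), "mtx" (3x3 intrinsics, pixels), "R" (3x3) and "t" (3): a world point X has camera coordinates R X + t. Camera axes: x right, y down, z forward; pixel columns grow to the right and rows downward; lengths in mm; the calibration is good to about 2 mm. A picture is of the moment at which its call begins.
- ticket.job_done(): hands the job in; it is judged then, once.
Trained networks look in a picture, given as the dict that the camera call returned (one of the last four; its "shot" number tells which), for a name from the list of things; names that differ only in an ending like _2 or _b are one class to them, and where a whole thing is asked for, a point or a joint stands for the part that bears it (a point fixed in the world has none). Each returns a list of dicts, best first, with "confidence" (0 to 1); they miss things now and then, are a little off and sometimes report something else, mostly with a low value. They report only what shows in the picture. A call takes as long as a camera call.
- boxes_of(picture, query): "xyz" ([x, y, z] in mm, in the coordinates of the camera as it stood for that picture, good to about 4 mm: the middle of the surface that is visible of it).
- mark_of(picture, query): "xyz" ([x, y, z] in mm, in the coordinates of the camera as it stood for that picture, good to about 4 mm: a listed point, or the origin of a listed thing).
The state is a dict: "t": time; "q": joint angles; "qd": joint speeds; "joint_efforts": joint torques, N m; "eef_pos": TCP position; "tool_rot": TCP orientation; "contact_force": force on the tool from outside, world axes, zero at the start; "moment": the same for the moment, N m; "width": opening from 0.0 (shut) to 1.0 (fully open); "grip_force": force on a finger pad.
Only numpy, scipy, OpenCV 4.12 (cv2) and the standard library are available. Lean on these libraries where they do the work, as an engineer would, in place of code of your own. Each camera call takes 0.05 s, during which the arm holds its last target. There are 200 camera calls.

TASK

Refit the dust collector: put the filter cartridge flat into the open housing, then hook the cover's tongue under the ledge at the back of the housing with the cover tilted, swing its front down and press until the spring catch snaps over it. Then slide the bolt fully home over the cover, and leave the lone pill jar in front and the grey plastic cup where they stand.

Things in the scene. Friction and masses are not known exactly. Their poses are not given: they have to be found in the camera images.
- housing: grey open-topped box fixed on the table, 170 x 150 mm, rim 70 mm high and 8 wide (22 at the back). Origin: centre of its underside; x to its back (roughly away from the robot), y to its left, z up. Back: dark ledge over the rim. Front middle (y 0): spring catch, front left (y 50): bolt, both reaching to x -111. A duct stub sticks out behind to x 107
- pocket (a point): centre of the filter pocket's floor, at (-7, 0, 6) mm in the housing, axes as the housing. The pocket spans x -77 to 63, y -67 to 67 mm in the housing, floor at z 6
- slot (a point): middle of the back of the slot under the ledge, on the rim: (84, 0, 70) mm in the housing, axes as the housing. The slot is 82 mm wide (y -41 to 41) and 16 high: ledge underside z 86, top z 92, its front edge at x 64 in the housing; the rim's inner edge before it is bevelled (x 63 to 71, z 60 to 70)
- filter_grip (a point): centre of the upright black rib on the filter: rib 12 mm thick (filter's x), 60 long (y), 22 high; this point is 42 mm over the filter's underside, rib top 52. The filter, a black frame with white pleats, is 124 (x) by 118 (y), frame 32 high, 0.18 kg; it fits the pocket with its x along the housing's x, either way round, 8 mm to spare on each side
- filter_base (a point): centre of the filter cartridge's underside; axes as the cartridge, z up
- cover: loose grey plate 144 mm (x) by 150 (y) by 6, 0.25 kg; origin: centre of the plate's underside, x towards the tongue, z up. The tongue at +x is 70 wide, 5 thick, 20 long, its underside level with the plate's, tip at x 92. Seated, the plate lies flat on the rim, tongue under the ledge, origin near (-10, 0, 70) mm in the housing
- cover_grip (a point): centre of the cover's black bar handle, which runs along the cover's y: 12 mm thick (x), 90 long, 20 high; this point is 38 mm above the plate's underside; clear between plate and bar 22 mm, posts at y +-39
- tongue_tip (a point): middle of the tongue's tip on its underside, at (92, 0, 0) mm in the cover. At a tilt of up to about 0.3 rad (tongue low, front high) the tongue goes into the slot
- cover_front (a point): middle of the cover's front edge, on its top face, at (-72, 0, 6) mm in the cover
- catch (a joint): spring catch at the front middle, 30 mm wide: 0 = at rest, its nose over the cover's front edge (nose underside z 78 mm, slope up and outwards to z 98); grows to 0.013 m as pushed outwards. The hooked cover's front comes to rest on the slope, some 20 mm high; pressing down near its front edge with 5 to 15 N pushes the catch aside and it snaps back over the cover
- bolt (a joint): slide bolt at the housing's front left: 0 = open, 0.022 m = fully home, its end above the cover's front edge (it only passes over a seated cover); moves towards the housing's back against 1.5 N friction and stays where it is left
- bolt_tab (a point): top of the front face of the bolt's upright tab (tab 6 mm thick, 20 wide in y, its top 18 mm over the bolt): at (-107, 50, 102) mm in the housing when open; push it on its front face towards the housing's back
- jar_mid (a point): middle of the lone orange pill jar with a white cap at the front right, 42 mm across, 72 high, a bystander to be left alone; 36 mm above the table
- cup_mid (a point): middle of the empty grey see-through plastic cup at the front left, 101 mm across, 40 high, a bystander to be left alone; 20 mm above the table

How it is judged (in metres and radians):
On the way, in this order (a step that is already met when the one before it is completed fails the run):
1. the filter lies flat in the pocket of the housing (z of filter_base in the frame of pocket below 0.006 m and horizontal distance between filter_base and pocket below 0.018 m and angle between filter_base's own z axis and vertical below 0.06 rad), for 0.2 s.
2. the cover's tongue is in the slot under the ledge while the cover is tilted (x of tongue_tip in the frame of slot above -0.012 m and z of tongue_tip in the frame of slot between -0.004 and 0.01 m and angle between cover's own z axis and vertical above 0.05 rad), for 0.1 s.
3. the cover is seated flat and the catch has snapped over its front edge (angle between cover's own z axis and vertical below 0.03 rad and value of joint catch below 0.003 m and z of cover_front in the frame of housing below 0.079 m), for 0.2 s.
4. the bolt is home over the cover (value of joint bolt above 0.017 m), for 0.1 s.
At the end, for the whole second after the job is handed in: Filter flat on the pocket's floor (6 mm in height, 18 mm sideways); cover flat on the rim (0.03 rad, front edge's top under 79 mm), tongue at most 12 mm short of the slot's back; catch within 3 mm of rest; bolt in by at least 17 mm; all at rest; jar and cup within 25 mm of their start (all of step 1 and all of step 3 and x of tongue_tip in the frame of slot above -0.012 m and z of tongue_tip in the frame of slot below 0.006 m and value of joint bolt above 0.017 m and linear speed of cover below 0.02 m/s); the robot touches nothing.
It fails at once if the pill jar was moved by over 25 mm (distance of jar_mid from where it was at the start of the episode above 0.025 m).
It fails at once if the plastic cup was moved by over 25 mm (distance of cup_mid from where it was at the start of the episode above 0.025 m).
It also fails if it takes over 64 s, if anything falls off the work surface, if the arm or the gripper's body presses on something with over 40 N, if the wrist force passes 120 N, or if a joint passes its speed limit or range.

## Working session

There is one attempt and no reset: what is moved stays moved. The work goes in short steps, Python scripts to look and compute and a shell command to move; the robot and the scene stay as the last step left them, time stands still between calls to the robot, and variables do not carry over. Pictures are saved under pics/ and viewed, at most 14 in all, crops included, and the job is handed in when it is done.

```bash
mkdir -p pics; ls; cat > h.py <<'E'
import numpy as np, cv2
from bench import state, cams, ticket, boxes_of, mark_of
from scipy.spatial.transform import Rotation as Ro
def w(p,x): return np.array(p["R"]).T@(np.array(x)-np.array(p["t"]))
def marks(p,names,f=mark_of):
    for n in names:
        r=f(p,n)
        for d in r[:2]: print(n,np.round(w(p,d["xyz"]),0),round(d["confidence"],2))
def cloud(p):
    z=p["range_z"]; v,u=np.mgrid[:384,:512]; K=np.array(p["mtx"])
    c=np.stack([(u-K[0,2])/K[0,0]*z,(v-K[1,2])/K[1,1]*z,z],-1)
    P=(c-np.array(p["t"]))@np.array(p["R"]); P[z==0]=np.nan; return P
def save(n,p): cv2.imwrite(f"pics/{n}.png",cv2.cvtColor(p["img"],cv2.COLOR_RGB2BGR))
E
python3 - <<'E'
from h import *
s=state();print(s)
ims=[]
for c in ["top","side"]:
    p=cams.grab_frame(c); ims.append(p["img"]); print(c,np.round(-p["R"].T@p["t"]))
    marks(p,["housing","pocket","slot","filter_grip","filter_base","cover","cover_grip","tongue_tip","cover_front","bolt_tab","jar_mid","cup_mid"])
    np.save(c,cloud(p))
save("a",{"img":cv2.resize(np.hstack(ims),(800,300))})
E
```

```text
pics
{'t': 0.0, 'q': array([9.76186206e-01, 4.87542784e-02, 9.75622308e-02, 1.62198829e+00,
       3.02988911e-05, 1.44304920e+00]), 'qd': array([-0.00042383, -0.00061346,  0.0012341 ,  0.00060897,  0.00128437,
       -0.00079772]), 'joint_efforts': array([-5.75114791e-04, -3.38776016e+01,  3.20018077e+01,  2.01281626e-02,
       -2.27581236e-04,  7.87190686e-06]), 'eef_pos': array([235.92526143, 468.31288947, 230.09747161]), 'tool_rot': array([-3.13923193e+00, -3.33773951e-04,  2.67472923e+00]), 'contact_force': array([-0.44757313,  0.2108204 ,  0.21045946]), 'moment': array([-0.010257  ,  0.03787612,  0.00276719]), 'grip_force': 0.0, 'width': 0.9999419171536382}
top [ 407.  -32. 1279.]
housing [ 559. -114.    4.] 0.86
pocket [ 548. -113.    8.] 0.8
pocket [528.  93.   5.] 0.53
slot [ 638. -121.   71.] 0.67
filter_grip [ 601. -354.   42.] 0.78
filter_base [ 600. -358.    2.] 0.6
cover [601.  87.  -2.] 0.84
cover_grip [605.  92.  38.] 0.82
tongue_tip [689.  78.  -0.] 0.57
cover_front [527.  93.   5.] 0.72
bolt_tab [456. -64. 106.] 0.37
jar_mid [ 438. -277.   35.] 0.51
cup_mid [386. 250.  21.] 0.96
side [  238. -1043.   633.]
housing [ 556. -117.   -1.] 0.95
pocket [ 549. -114.    5.] 0.96
slot [ 641. -117.   68.] 0.95
filter_grip [ 597. -357.   44.] 0.59
filter_grip [ 439. -278.   37.] 0.28
filter_base [ 639. -118.   66.] 0.71
filter_base [ 601. -357.   -2.] 0.68
cover [601.  86.   0.] 0.87
cover_grip [604.  88.  37.] 0.83
tongue_tip [694.  79.  -0.] 0.68
cover_front [527.  90.   3.] 0.8
bolt_tab [450. -62. 103.] 0.53
jar_mid [ 436. -277.   38.] 0.43
cup_mid [388. 251.  21.] 0.66
```

View pics/a.png

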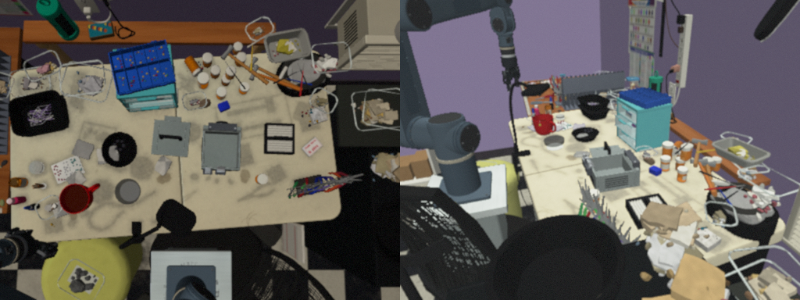

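The top view (left) shows the filter at (279,139), the housing at (221,147), the cover at (172,137), the jar at (263,179) and the cup at (127,190). Next I get yaws from depth.

```bash
cat >> h.py <<'E'
def rect(P,cx,cy,r,z0,z1):
    m=(np.abs(P[...,0]-cx)<r)&(np.abs(P[...,1]-cy)<r)&(P[...,2]>z0)&(P[...,2]<z1)
    q=P[m][:,:2].astype(np.float32); (c,s,a)=cv2.minAreaRect(q); print(len(q),np.round(c,1),np.round(s,1),"deg",round(a,1),"bounds",np.round(np.percentile(q,[1,99],axis=0),0).tolist(),"medz",round(float(np.median(P[m][:,2])),1))
def go(x,y,z,yaw=None):
    s=state(); R=Ro.from_euler("xyz",s["tool_rot"]).as_matrix(); d=R.T@(np.array([x,y,z])-s["eef_pos"])/300
    t=0 if yaw is None else ((s["tool_rot"][2]-yaw+np.pi)%(2*np.pi)-np.pi)/(2*np.pi)
    print("dx dy dz turn",np.round(d,3),round(t,4),"t",round(s["t"],2),"at",np.round(s["eef_pos"],1),"yaw",round(s["tool_rot"][2],3))
E
python3 - <<'E'
from h import *
P=np.load("top.npy")
print("filter");rect(P,600,-356,85,22,40);rect(P,600,-356,40,44,60)
print("housing");rect(P,557,-115,125,55,80);rect(P,640,-118,45,86,100)
print("cover");rect(P,601,87,105,2,14);rect(P,604,90,60,30,60)
print("near filter tall");rect(P,600,-356,150,60,300)
print("wide z>120"); 
for x in range(350,750,50): print(x,[int(np.nan_to_num(np.nanmax(np.where((abs(P[...,0]-x)<25)&(abs(P[...,1]-y)<25),P[...,2],-1)))) for y in range(-450,500,50)])
go(600,-356,130,1.5)
E
```

```text
filter
1283 [ 600.1 -352.8] [119.3 124.7] deg 88.1 bounds [[538.0, -411.0], [661.0, -294.0]] medz 27.9
78 [ 599.4 -351.4] [58.7 10.4] deg 89.9 bounds [[594.0, -380.0], [605.0, -323.0]] medz 52.7
housing
645 [ 556.4 -113.2] [153.2 212. ] deg 88.4 bounds [[453.0, -189.0], [661.0, -36.0]] medz 70.5
273 [ 634.5 -118.1] [87.8 28.5] deg 89.1 bounds [[620.0, -162.0], [648.0, -74.0]] medz 93.4
cover
2826 [600.3  87.7] [208.5 208.6] deg 0.4 bounds [[499.0, -14.0], [701.0, 188.0]] medz 6.4
128 [601.6  88.9] [88.4 12.6] deg 86.5 bounds [[594.0, 45.0], [609.0, 132.0]] medz 48.4
near filter tall
115 [ 591.9 -394.5] [ 69.  382.6] deg 56.5 bounds [[451.0, -506.0], [750.0, -263.0]] medz 83.1
wide z>120
350 [24, 99, 176, 8, 8, 9, 7, 7, 8, 360, 363, 362, 10, 47, 48, 46, 9, 94, 65]
400 [186, 185, 183, 78, 78, 7, 6, 7, 8, 9, 7, 7, 10, 48, 48, 49, 84, 96, 96]
450 [115, 81, 7, 78, 78, 73, 91, 102, 107, 8, 7, 17, 16, 41, 48, 45, 10, 7, 17]
500 [8, 7, 8, 8, 7, 75, 74, 97, 86, 7, 7, 17, 18, 7, 40, 40, 42, 13, 15]
550 [21, 37, 39, 38, 11, 76, 12, 12, 76, 13, 15, 14, 15, 40, 55, 55, 40, 15, 17]
600 [19, 53, 57, 53, 7, 76, 97, 98, 96, 14, 53, 54, 52, 8, 48, 51, 40, 9, 16]
650 [29, 37, 38, 40, 6, 75, 99, 99, 96, 14, 15, 15, 13, 7, 8, 8, 8, 7, 8]
700 [95, 8, 9, 7, 7, 8, 26, 25, 44, 46, 131, 204, 213, 245, 242, 8, 127, 127, 180]
dx dy dz turn [-2.32  -1.909  0.338] 0.187 t 1.3 at [236.3 468.8 231.3] yaw 2.675
```

```bash
python3 - <<'E'
from h import *
p=cams.grab_frame("top"); P=cloud(p)
save("b",{"img":cv2.resize(p["img"][200:384,0:330],(800,446))})
for v in range(230,384,12): print(v,[tuple(int(a) for a in np.nan_to_num(P[v,u],nan=-1)) for u in range(170,300,20)])
E
```

```text
230 [(428, 230, 38), (429, 176, -1), (429, 112, 3), (430, 49, -4), (430, -14, 0), (430, -77, 3), (430, -141, 3)]
242 [(391, 229, 40), (391, 174, 3), (392, 111, 3), (392, 48, -1), (392, -14, -3), (392, -78, 0), (393, -141, 1)]
254 [(355, 229, 37), (354, 174, 0), (354, 110, 5), (354, 47, 4), (355, -15, 1), (355, -78, 1), (355, -140, 4)]
266 [(316, 235, 2), (316, 173, 0), (342, 70, 355), (342, 25, 356), (317, -15, -2), (317, -78, -1), (318, -141, 0)]
278 [(279, 234, 1), (279, 172, 0), (315, 70, 355), (315, 25, 355), (315, -20, 352), (281, -78, 4), (281, -140, 3)]
290 [(245, 229, 18), (243, 171, 0), (287, 70, 349), (288, 25, 349), (244, -15, 3), (244, -78, 5), (244, -140, 1)]
302 [(213, 222, 47), (86, 292, -766), (159, 141, -298), (260, 24, 346), (163, -12, -279), (164, -88, -275), (164, -164, -277)]
314 [(71, 341, -531), (28, 290, -765), (118, 138, -281), (118, 62, -278), (119, -12, -276), (118, -88, -284), (117, -165, -287)]
326 [(34, 325, -463), (-30, 289, -768), (134, 106, 2), (135, 44, 6), (133, -16, -2), (134, -78, 0), (134, -140, 0)]
338 [(-7, 318, -436), (-89, 289, -777), (99, 106, 3), (99, 44, 6), (98, -16, 1), (99, -78, 1), (98, -140, -2)]
350 [(-61, 322, -460), (-146, 288, -775), (62, 105, 0), (65, 43, 11), (66, -17, 14), (66, -78, 13), (64, -139, 3)]
362 [(-205, 386, -783), (-203, 286, -775), (27, 104, 2), (46, 40, 64), (87, -19, 204), (31, -78, 13), (28, -139, 2)]
374 [(-261, 383, -778), (-39, 180, -96), (-6, 104, 4), (52, 32, 186), (80, -20, 271), (-2, -78, 15), (-7, -139, 0)]
```

View pics/b.png

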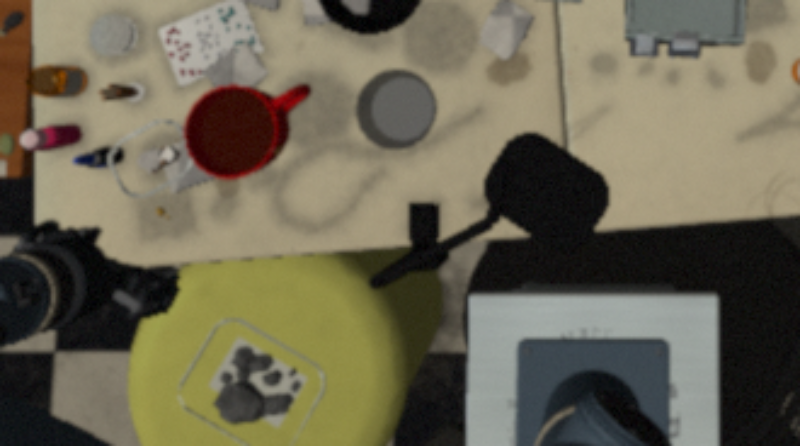

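```bash
python3 - <<'E'
from h import *
S=np.load("side.npy"); P=np.load("top.npy")
for Q in (S,P):
    Q=Q.reshape(-1,3); Q=Q[~np.isnan(Q[:,0])]
    a=np.array([np.cos(.976),np.sin(.976)]); r=Q[:,:2]@a; o=Q[:,:2]@[-a[1],a[0]]
    m=(abs(o)<90)&(Q[:,2]>100)
    for r0 in range(-150,700,50):
        k=m&(r>=r0)&(r<r0+50)
        if k.sum()>3: print(r0,np.round(np.percentile(Q[k,2],[0,10,50,90,100])),k.sum())
    m=(abs(Q[:,0]-300)<90)&(abs(Q[:,1]-30)<100)&(Q[:,2]>200)&(Q[:,2]<450)
    print("lamp",m.sum(),np.round(Q[m].min(0)) if m.any() else "",np.round(Q[m].max(0)) if m.any() else "")
E
```

```text
-100 [100. 130. 218. 268. 292.] 1935
-50 [100. 140. 269. 614. 647.] 2772
0 [100. 189. 291. 630. 646.] 1462
50 [289. 584. 613. 640. 646.] 411
100 [579. 590. 616. 641. 646.] 398
150 [584. 594. 618. 640. 645.] 335
200 [590. 598. 620. 642. 645.] 259
250 [102. 145. 312. 635. 644.] 437
300 [106. 604. 622. 641. 644.] 164
350 [605. 613. 627. 641. 643.] 108
400 [291. 296. 623. 640. 643.] 116
450 [245. 330. 491. 607. 643.] 1502
500 [304. 346. 511. 614. 642.] 667
550 [244. 270. 311. 579. 642.] 157
lamp 512 [256. -27. 335.] [365. 129. 358.]
-50 [175. 195. 231. 274. 281.] 165
0 [101. 202. 262. 277. 284.] 498
50 [100. 124. 205. 249. 263.] 286
250 [110. 302. 322. 338. 344.] 41
300 [103. 117. 211. 623. 625.] 32
350 [617. 626. 644. 665. 675.] 485
400 [292. 301. 635. 650. 659.] 116
450 [250. 310. 403. 492. 551.] 1294
500 [314. 373. 427. 492. 512.] 723
550 [245. 259. 310. 348. 417.] 225
lamp 1885 [260. -20. 344.] [369. 130. 364.]
```

The black object is a lamp at z≈356, x 260–369, y −20..130. The forearm passes well above it (about 475 or higher), so I only need to keep the hand outside r≈450. First waypoint:

```bash
python3 -c "
from h import *
go(540,180,231,1.551)"
```

```text
dx dy dz turn [-1.337e+00 -4.040e-01  1.000e-03] 0.1789 t 1.35 at [236.3 468.8 231.3] yaw 2.675
```

```bash
python3 -m creep '[0,-1,-0.3,0,0.179,0,-1,-0.3,0,0.179,0,-1,-0.3,0,0.179,0,-1,-0.3,0,0.179,0,-1,-0.3,0,0.179,0,-1,-0.3,0,0.179]'; python3 -c "
from h import *
go(600,-352,180,1.551)"
```

```text
t: 2.1
eef_pos: [466.6, 249.9, 230.7]
tool_rot: [3.141, 0.001, 1.537]
contact_force: [-0.5, 0.1, 0.3]
width: 1.001
grip_force: 0.0
dx dy dz turn [-1.99   0.512  0.171] -0.0022 t 2.1 at [466.6 249.9 230.7] yaw 1.537
```

```bash
python3 -m creep '[0,-1,0.26,0,0,0,-1,0.26,0,0,0,-1,0.26,0,0,0,-1,0.26,0,0,0,-1,0.26,0,0]' && python3 -m creep '[0,-1,0.25,0.17,0,0,-1,0.25,0.17,0,0,-1,0.25,0.17,0,0,-1,0.25,0.17,0,0,-1,0.25,0.17,0,0,-1,0.25,0.17,0]'; python3 - <<'E'
from h import *
p=cams.grab_frame("wrist"); P=cloud(p); save("c",p)
marks(p,["filter_grip","filter_base"]); rect(P,600,-353,85,22,40);rect(P,600,-353,45,44,60); go(600,-352,30,1.551)
E
```

```text
t: 2.72
eef_pos: [535.7, -50.2, 231.5]
tool_rot: [3.141, -0.0, 1.55]
contact_force: [1.6, 0.0, 0.2]
width: 0.999
grip_force: 0.0
t: 3.48
eef_pos: [602.7, -353.8, 174.3]
tool_rot: [-3.135, -0.003, 1.545]
contact_force: [-0.4, 0.7, -0.8]
width: 1.003
grip_force: 0.0
filter_grip [ 597. -355.   42.] 0.83
filter_base [ 603. -358.    1.] 0.92
16992 [ 600.8 -354.7] [118.5 124.4] deg 88.2 bounds [[540.0, -412.0], [662.0, -296.0]] medz 26.4
1032 [ 601. -354.] [59.4 11.6] deg 88.2 bounds [[595.0, -383.0], [607.0, -325.0]] medz 52.0
dx dy dz turn [-0.01  -0.013  0.501] -0.0001 t 3.62 at [ 604.2 -349.1  180.3] yaw 1.55
```

View pics/c.png

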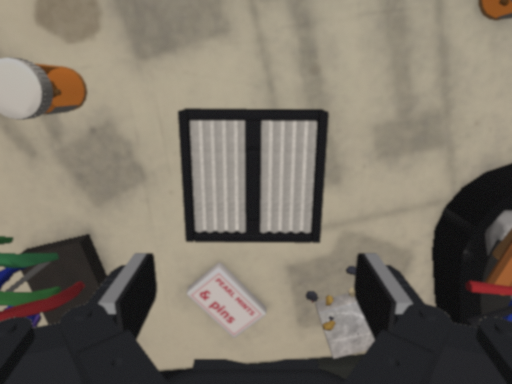

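The filter is centred at (601,−354), yaw −0.03, with its rib at image column 253 and nothing near the fingers. Grasping now.

```bash
python3 -m creep '[0.4,-0.016,-0.011,0.15,0.002,0.4,-0.016,-0.011,0.3,0.002,0.4,-0.016,-0.011,0.42,0.002,0.4,-0.016,-0.011,0.495,0.002,0.4,-0.016,-0.011,0.495,0.002]' && python3 -m creep '[1,0,0,0,0,1,0,0,0,0,1,0,0,0,0,1,0,0,0,0,1,0,0,0,0]' 50
```

```text
t: 4.25
eef_pos: [599.8, -351.4, 30.8]
tool_rot: [-3.139, -0.002, 1.54]
contact_force: [-0.7, 0.5, 0.5]
width: 0.6
grip_force: 0.0
t: 4.88
eef_pos: [602.3, -355.1, 34.9]
tool_rot: [3.138, 0.002, 1.538]
contact_force: [-0.7, 0.7, 6.1]
width: 0.124
grip_force: 52.4
```

```bash
python3 -m creep '[1,0,0,-0.2,0,1,0,0,-0.4,0,1,0,0,-0.6,0,1,0.3,-0.15,-0.65,0,1,0.3,-0.15,-0.65,0,1,0.3,-0.15,-0.65,0]'; python3 - <<'E'
from h import *
p=cams.grab_frame("wrist"); P=cloud(p); save("d",p); np.save("wr",P)
marks(p,["filter_base","housing","pocket","slot","bolt_tab"]); rect(P,557,-115,125,64,76);rect(P,640,-118,60,88,97);rect(P,557,-115,90,0,15); go(549,-114,200,1.539); print(state()["grip_force"],state()["width"])
E
```

```text
t: 5.62
eef_pos: [558.2, -260.5, 227.7]
tool_rot: [3.142, -0.001, 1.54]
contact_force: [0.4, -0.5, -1.6]
width: 0.119
grip_force: 51.4
housing [ 558. -116.    0.] 0.81
pocket [ 547. -115.    8.] 0.85
3758 [ 548.7 -154.1] [ 73. 195.] deg 88.4 bounds [[455.0, -192.0], [638.0, -122.0]] medz 70.1
2643 [ 634.3 -149.3] [48.  28.8] deg 87.5 bounds [[620.0, -173.0], [648.0, -126.0]] medz 92.4
13759 [ 557.  -153.7] [102.5 179.6] deg 89.9 bounds [[478.0, -204.0], [626.0, -105.0]] medz 6.3
dx dy dz turn [ 0.498 -0.05   0.087] -0.0004 t 5.92 at [ 558.9 -263.8  226.1] yaw 1.537
51.43673658370972 0.12587276651106535
```

View pics/d.png

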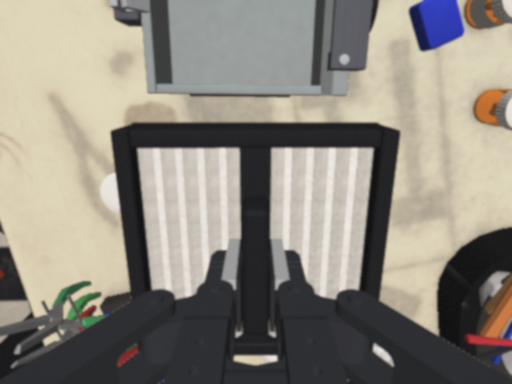

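The filter hangs level in the hand, and the housing is in view above it (right rim at image row 90). I'll check the filter's offset from the TCP.

```bash
python3 - <<'E'
from h import *
P=np.load("wr.npy"); m=(P[...,2]>205)&(P[...,2]<232)&(abs(P[...,0]-559)<70)
q=P[m]; print(np.round(np.percentile(q,[.5,50,99.5],axis=0),1))
rect(P,559,-230,80,210,232)
E
```

```text
[[ 498.5 -315.6  208.2]
 [ 559.8 -232.8  219.3]
 [ 620.9 -199.9  226.8]]
39491 [ 559.2 -256.2] [110.5 123.9] deg 88.3 bounds [[499.0, -286.0], [620.0, -200.0]] medz 219.2
```

```bash
python3 -m creep '[1,0.481,-0.051,0,0,1,0.481,-0.051,0,0,1,0.481,-0.051,0,0,1,0.481,-0.051,0.2,0,1,0.481,-0.051,0.23,0,1,0.481,-0.051,0.23,0]'; python3 - <<'E'
from h import *
p=cams.grab_frame("wrist"); P=cloud(p); s=state(); z=s["eef_pos"][2]; print(s["eef_pos"])
q=P[(P[...,2]>z-22)&(P[...,2]<z+6)&(abs(P[...,0]-550)<75)&(P[...,1]>-110)]; print("filter",np.round(np.percentile(q,[.5,50,99.5],axis=0),1))
q=P[(P[...,2]>65)&(P[...,2]<75)]; print("rim",np.round(np.percentile(q,[.5,50,99.5],axis=0),1))
q=P[(P[...,2]>-5)&(P[...,2]<15)&(P[...,1]<-45)&(abs(P[...,0]-550)<85)]; print("floor",np.round(np.percentile(q,[.5,50,99.5],axis=0),1))
q=P[(P[...,2]>88)&(P[...,2]<97)&(P[...,0]>600)&(P[...,0]<680)&(P[...,1]>-180)]; print("ledge",np.round(np.percentile(q,[.5,50,99.5],axis=0),1))
save("e",p)
E
```

```text
t: 6.68
eef_pos: [548.4, -119.0, 157.7]
tool_rot: [-3.141, -0.0, 1.536]
contact_force: [0.6, -0.3, -1.6]
width: 0.126
grip_force: 51.4
[ 549.83053627 -119.49404254  159.90668283]
filter [[ 489.5 -109.7  141.2]
 [ 549.1  -81.7  149.5]
 [ 611.4  -58.2  162.4]]
rim [[ 432.7 -256.4   65.3]
 [ 561.9  -45.5   70.2]
 [ 644.5  -37.6   74.3]]
floor [[ 4.829e+02 -3.296e+02 -4.000e-01]
 [ 5.502e+02 -6.060e+01  6.300e+00]
 [ 6.231e+02 -4.740e+01  1.340e+01]]
ledge [[ 624.6 -171.8   90.4]
 [ 642.9 -106.8   92.4]
 [ 650.7  -63.3   94.4]]
```

View pics/e.png

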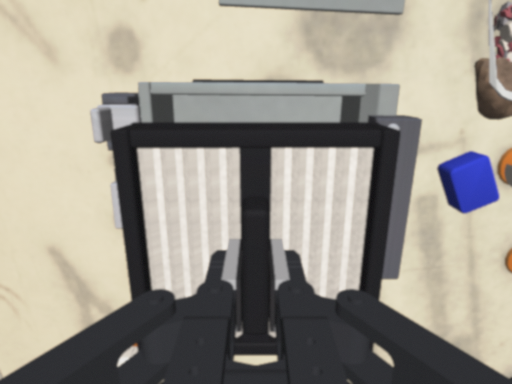

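The filter is centred over the pocket to within about 2.5 mm (left pocket wall visible at image row 115). Lowering with a small +y correction.

```bash
python3 -m creep '[1,0.008,-0.002,0.1,0,1,0.008,-0.002,0.2,0,1,0.008,-0.002,0.29,0,1,0.008,-0.002,0.34,0,1,0.008,-0.002,0.37,0,1,0.008,-0.002,0.39,0,1,0.008,-0.002,0.39,0,1,0.008,-0.002,0.39,0]'
```

```text
t: 7.72
eef_pos: [548.4, -115.9, 41.6]
tool_rot: [3.14, 0.0, 1.538]
contact_force: [0.7, 1.6, -1.2]
width: 0.123
grip_force: 51.5
```

```bash
python3 -m creep '[1,0,0,0.01,0,1,0,0,0.016,0,1,0,0,0.016,0,0.6,0,0,0.016,0,0.6,0,0,0.016,0,0.6,0,0,0.016,0]' && python3 -m creep '[0.6,0,0,-0.15,0,0.6,0,0,-0.35,0,0.6,0,0,-0.55,0,0.6,0.3,0,-0.55,0,0.6,0.6,0.1,-0.55,0,0.6,0.6,0.1,-0.55,0]'; python3 - <<'E'
from h import *
p=cams.grab_frame("wrist")
marks(p,["cover","cover_grip","tongue_tip","cover_front"])
t=cams.grab_frame("top");P=cloud(t);save("f",{"img":t["img"][100:260,150:400].repeat(3,0).repeat(3,1)})
rect(P,549,-115,65,34,50); rect(P,549,-115,40,53,66); marks(t,["filter_base","cover"])
E
```

```text
t: 8.48
eef_pos: [547.7, -115.7, 35.7]
tool_rot: [-3.141, -0.0, 1.538]
contact_force: [-0.3, 0.7, 1.1]
width: 0.399
grip_force: 0.0
t: 9.22
eef_pos: [584.2, 64.7, 201.1]
tool_rot: [3.141, 0.0, 1.537]
contact_force: [0.5, -0.8, 0.4]
width: 0.399
grip_force: 0.0
cover [601.  84.  -1.] 0.59
cover_grip [603.  90.  34.] 0.96
cover_grip [ 552. -122.   50.] 0.56
tongue_tip [694.  77.   1.] 0.62
cover_front [531.  94.   6.] 0.94
cover_front [ 552. -117.    6.] 0.36
660 [ 549.4 -117.8] [124.9 124.6] deg 88.3 bounds [[488.0, -179.0], [611.0, -55.0]] medz 37.7
78 [ 549.2 -114.2] [58.4 11.6] deg 86.1 bounds [[543.0, -143.0], [555.0, -85.0]] medz 58.3
filter_base [ 549. -118.    7.] 0.94
filter_base [602.  88.   2.] 0.69
cover [600.  87.   1.] 0.67
```

View pics/f.png

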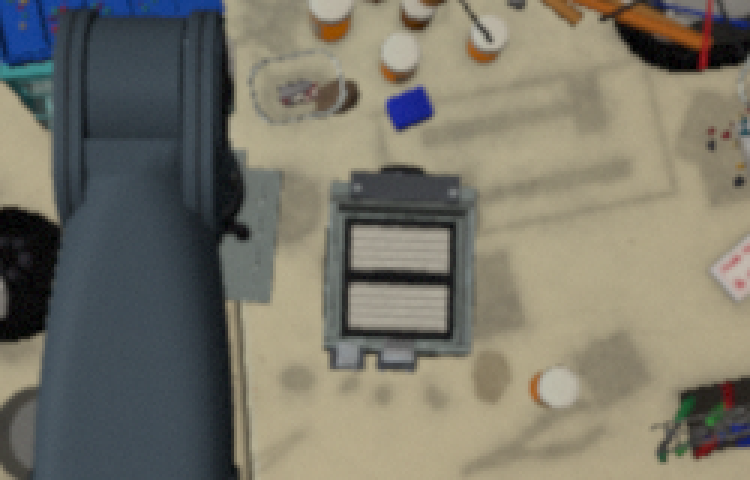

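The filter sits flat in the pocket (crop: frame 345–455 × 218–338, rib top z≈58). Next, measure the cover with the wrist camera.

```bash
python3 - <<'E'
from h import *
p=cams.grab_frame("wrist");P=cloud(p)
rect(P,602,88,60,40,56); rect(P,602,88,85,4,12); rect(P,690,80,25,3.,12)
q=P[(P[...,2]>3.5)&(P[...,2]<9)&(abs(P[...,1]-80)<20)&(abs(P[...,0]-600)<120)];print(np.percentile(q[:,0],[.5,99.5]))
p=cams.grab_frame("wrist")
marks(p,["tongue_tip","cover_front"]); go(602,88,35,1.571-.065)
E
```

```text
1419 [603.1  88.2] [89.  12.1] deg 85.5 bounds [[595.0, 45.0], [611.0, 132.0]] medz 48.1
21795 [601.8  88.1] [150.  175.6] deg 85.6 bounds [[523.0, 14.0], [684.0, 163.0]] medz 6.4
1474 [680.   79.8] [50.1 31.1] deg 87.8 bounds [[665.0, 56.0], [695.0, 104.0]] medz 5.7
[500.58228326 693.83289919]
tongue_tip [692.  79.   1.] 0.82
cover_front [532.  93.   5.] 0.9
dx dy dz turn [0.088 0.058 0.554] 0.0048 t 9.82 at [583.8  62.2 201.1] yaw 1.536
```

```bash
python3 -m creep '[0.6,0.089,0.061,0.1,0.007,0.6,0.089,0.061,0.3,0.007,0.6,0.089,0.061,0.45,0.007,0.6,0.089,0.061,0.55,0.007,0.6,0.089,0.061,0.603,0.007,0.6,0.089,0.061,0.603,0.007]' && python3 -m creep '[1,0,0,0,0,1,0,0,0,0,1,0,0,0,0,1,0,0,0,0]' 60; python3 -c "
from h import *
go(603,88,160,1.539)"
```

```text
t: 10.58
eef_pos: [602.1, 88.9, 19.1]
tool_rot: [-3.139, 0.0, 1.493]
contact_force: [-0.5, -0.2, 0.2]
width: 0.397
grip_force: 0.0
t: 11.08
eef_pos: [604.7, 89.2, 22.5]
tool_rot: [3.138, -0.0, 1.493]
contact_force: [-0.2, -0.8, 7.1]
width: 0.127
grip_force: 63.1
dx dy dz turn [-0.004 -0.004 -0.459] -0.0072 t 11.07 at [604.7  89.2  22.5] yaw 1.493
```

```bash
python3 -m creep '[1,0,0,-0.07,0,1,0,-0.06,-0.2,0,1,0,-0.15,-0.35,-0.007,1,-0.2,-0.206,-0.43,-0.007,1,-0.4,-0.206,-0.43,-0.007,1,-0.6,-0.206,-0.43,-0.007,1,-0.695,-0.206,-0.43,-0.007,1,-0.695,-0.206,-0.43,-0.007]'; python3 - <<'E'
from h import *
p=cams.grab_frame("wrist");P=cloud(p);save("g",p);s=state();z=s["eef_pos"][2];print(s["eef_pos"],s["tool_rot"],s["width"])
rect(P,527,-114,110,z-24,z-8)
q=P[(P[...,2]>z-24)&(P[...,2]<z-8)&(abs(P[...,1]+90)<12)];print("cov x",np.percentile(q[:,0],[.5,99.5]))
q=P[(P[...,2]>88)&(P[...,2]<97)&(P[...,0]>600)&(P[...,0]<680)&(P[...,1]>-180)]; print("ledge",np.round(np.percentile(q,[.5,50,99.5],axis=0),1))
t=cams.grab_frame("side");S=cloud(t);q=S[(abs(S[...,0]-527)<110)&(S[...,1]<-160)&(S[...,1]>-200)&(S[...,2]>110)&(S[...,2]<165)]
print(len(q),np.polyfit(q[:,0],q[:,2],1) if len(q) else 0,np.percentile(q,[1,50,99],axis=0) if len(q) else 0)
E
```

```text
t: 12.08
eef_pos: [524.4, -115.8, 148.1]
tool_rot: [-3.14, -0.0, 1.534]
contact_force: [-0.1, -0.2, -2.3]
width: 0.126
grip_force: 61.8
[ 524.54968256 -114.36413499  148.14864382] [-3.13993942e+00 -1.27454322e-03  1.53543256e+00] 0.12417152138965934
56619 [ 535.4 -116.9] [148.9 164.6] deg 87.8 bounds [[456.0, -172.0], [614.0, -42.0]] medz 131.9
cov x [455.45521388 616.74044333]
ledge [[ 622.5 -171.9   88.5]
 [ 640.7  -89.6   92.4]
 [ 650.6  -63.4   94.9]]
402 [-3.23803340e-03  1.32758679e+02] [[ 449.53503597 -195.22643616  124.18641756]
 [ 520.55405759 -179.09590468  129.82978759]
 [ 589.61495346 -160.23567656  162.36210614]]
```

View pics/g.png

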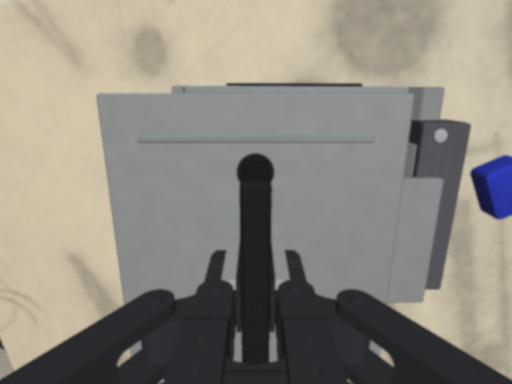

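The cover is held level, with its tongue tip (column 440) just short of the ledge. The tool can't tilt, so I'll rest the cover's front on the catch and let the tongue end drop in front of the ledge. That tilts it, and then I push it into the slot.

```bash
python3 -m creep '[1,0.01,0.003,0.04,0,1,0.01,0.003,0.065,0,1,0.01,0.003,0.065,0,1,0.01,0.003,0.075,0,1,0.01,0.003,0.075,0]'; python3 -m creep '[1,0,0,0.01,0,1,0,0,0.01,0]'; python3 - <<'E'
from h import *
print(state()["eef_pos"],state()["moment"],state()["contact_force"])
t=cams.grab_frame("side");S=cloud(t);save("s1",{"img":t["img"]})
for n in ["housing","cover"]: marks(t,[n])
K=t["mtx"]; c=t["R"]@np.array([540,-115,90])+t["t"]; u,v=(K@c)[:2]/c[2]; print(u,v)
u,v=int(u),int(v); cv2.imwrite("pics/s1c.png",cv2.resize(cv2.cvtColor(t["img"][v-45:v+45,u-60:u+60],cv2.COLOR_RGB2BGR),(800,600)))
E
```

```text
t: 12.8
eef_pos: [526.3, -110.8, 126.6]
tool_rot: [-3.142, -0.0, 1.538]
contact_force: [-0.6, 0.9, -2.7]
width: 0.127
grip_force: 61.8
t: 13.05
eef_pos: [526.7, -111.1, 124.2]
tool_rot: [3.14, 0.0, 1.537]
contact_force: [1.1, 0.5, -1.9]
width: 0.128
grip_force: 62.1
[ 526.69293787 -111.1158295   124.19638849] [0.0749694  0.0143283  0.00896628] [ 1.09780765  0.53566913 -1.88100657]
housing [ 556. -114.   -4.] 0.57
cover [ 524. -115.  101.] 0.75
266.41481295960983 203.8141921328575
```

View pics/s1c.png

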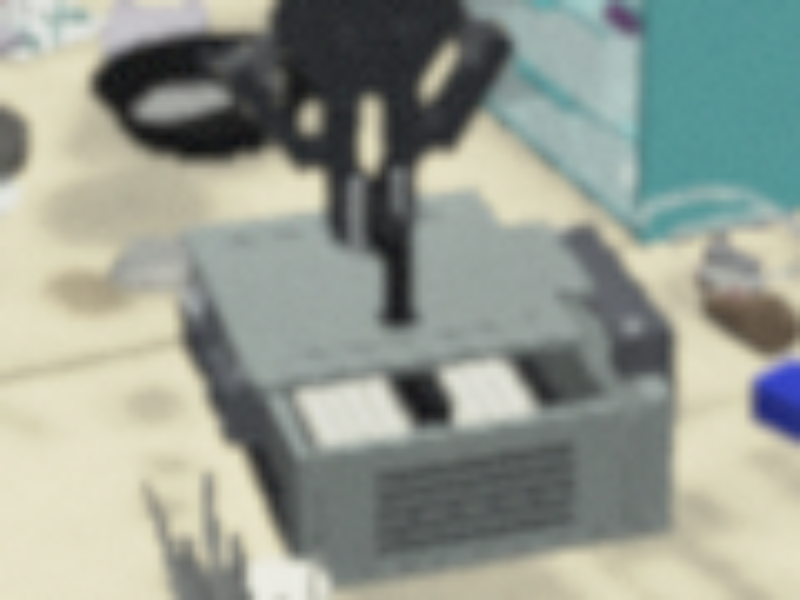

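The cover hovers flat over the housing, tongue just in front of the dark ledge at (610,300). Lowering to contact.

```bash
for i in 1; do python3 -m creep '[1,0,0,0.007,0,1,0,0,0.007,0]'; python3 -m creep '[1,0,0,0.007,0,1,0,0,0.007,0]'; python3 -m creep '[1,0,0,0.007,0,1,0,0,0.007,0]'; done; python3 -c "
from h import *
print(state()['moment'])"
```

```text
t: 13.45
eef_pos: [527.0, -111.3, 123.2]
tool_rot: [3.139, 0.001, 1.537]
contact_force: [0.3, -1.7, 4.3]
width: 0.124
grip_force: 63.3
t: 13.7
eef_pos: [527.5, -111.5, 122.0]
tool_rot: [3.138, 0.001, 1.537]
contact_force: [1.1, -1.4, 7.9]
width: 0.124
grip_force: 64.5
t: 13.95
eef_pos: [527.9, -111.6, 121.0]
tool_rot: [3.137, 0.002, 1.538]
contact_force: [-0.0, -0.6, 11.7]
width: 0.126
grip_force: 66.8
[0.36551265 0.97283004 0.06662476]
```

```bash
python3 -m creep '[1,0,0,-0.014,0,1,0,0,-0.014,0,0.55,0,0,-0.014,0,0.55,0,0,-0.014,0,0.55,0,0,-0.014,0,0.55,0,0,-0.014,0]'; python3 - <<'E'
from h import *
t=cams.grab_frame("side");marks(t,["cover","tongue_tip","cover_front","cover_grip"])
u,v=266,204; cv2.imwrite("pics/s2c.png",cv2.resize(cv2.cvtColor(t["img"][v-45:v+45,u-60:u+60],cv2.COLOR_RGB2BGR),(800,600)))
p=cams.grab_frame("wrist");P=cloud(p);marks(p,["cover_front","cover_grip"])
q=P[(abs(P[...,0]-500)<70)&(P[...,1]>-90)&(P[...,1]<-50)&(P[...,2]>60)&(P[...,2]<112)]; print(np.polyfit(q[:,0],q[:,2],1), [round(float(np.median(q[abs(q[:,0]-x)<5,2])),1) for x in range(460,590,15) if (abs(q[:,0]-x)<5).any()])
E
```

```text
t: 14.7
eef_pos: [526.0, -110.8, 121.1]
tool_rot: [-3.141, -0.0, 1.538]
contact_force: [-0.7, -0.4, -0.8]
width: 0.452
grip_force: 0.0
cover [ 520. -112.   87.] 0.67
tongue_tip [ 612. -117.   65.] 0.56
cover_front [ 452. -112.  108.] 0.88
cover_grip [ 532. -109.  120.] 0.58
cover_front [ 455. -114.  112.] 0.89
cover_grip [ 533. -112.  117.] 0.8
[ -0.239121   218.89386945] [108.8, 105.2, 101.6, 97.9, 95.0, 90.7, 87.0, 83.3]
```

View pics/s2c.png

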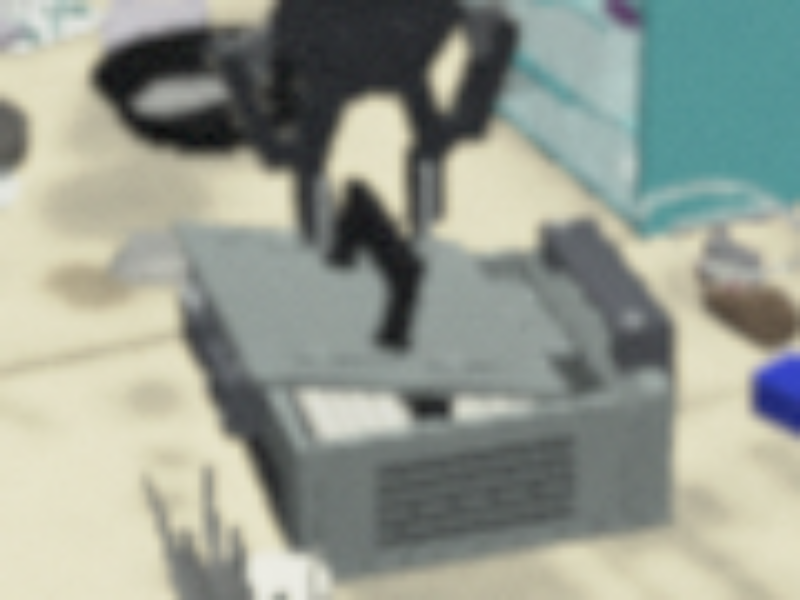

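The cover now rests tilted about 0.235 rad, front on the catch and tongue dipping before the ledge (around pixel (575,370)). Pushing it in by the bar.

```bash
python3 -m creep '[0.55,0,0,0.035,0,0.55,0,0.03,0.035,0,0.55,0,0.06,0.035,0,0.55,0,0.075,0.035,0,0.55,0,0.09,0.035,0,0.55,0,0.105,0.035,0,0.55,0,0.115,0.035,0,0.55,0,0.115,0.035,0]';  python3 - <<'E'
from h import *
print(state()["contact_force"])
t=cams.grab_frame("side");marks(t,["cover","tongue_tip","cover_front","cover_grip"])
p=cams.grab_frame("wrist");P=cloud(p);marks(p,["cover_front","cover_grip"])
q=P[(abs(P[...,0]-520)<70)&(P[...,1]>-90)&(P[...,1]<-50)&(P[...,2]>60)&(P[...,2]<112)]; print(np.polyfit(q[:,0],q[:,2],1), q[:,0].min(),[round(float(np.median(q[abs(q[:,0]-x)<5,2])),1) for x in range(460,590,15) if (abs(q[:,0]-x)<5).any()])
E
```

```text
t: 16.1
eef_pos: [553.2, -111.0, 110.1]
tool_rot: [-3.125, -0.001, 1.537]
contact_force: [-17.0, 1.9, 7.9]
width: 0.449
grip_force: 8.5
[-16.96474102   1.9242292    7.91524756]
cover [ 529. -112.   86.] 0.88
tongue_tip [ 621. -114.   65.] 0.82
cover_front [ 463. -111.  101.] 0.84
cover_grip [ 539. -110.  121.] 0.83
cover_front [ 461. -112.  106.] 0.98
cover_grip [ 548. -111.  119.] 0.78
[ -0.19753757 197.00301111] 453.00721761896045 [101.5, 103.7, 100.6, 97.4, 94.3, 92.1, 88.0, 84.8, 81.7]
```

The tongue is jammed on the bevel at 17 N. The finger is also pressing down, so I'll push with an upward drag instead.

```bash
python3 -m creep '[0.55,0,0,-0.007,0,0.55,0,0.005,-0.014,0,0.55,0,0.01,-0.02,0,0.55,0,0.013,-0.025,0]';  python3 -m creep '[0.55,0,0.005,-0.005,0,0.55,0,0.01,-0.01,0,0.55,0,0.01,-0.01,0]'; python3 - <<'E'
from h import *
t=cams.grab_frame("side");marks(t,["tongue_tip","cover_front","cover_grip"])
p=cams.grab_frame("wrist");P=cloud(p);marks(p,["cover_front","cover_grip"])
q=P[(abs(P[...,0]-520)<70)&(P[...,1]>-90)&(P[...,1]<-50)&(P[...,2]>60)&(P[...,2]<112)]; print(np.polyfit(q[:,0],q[:,2],1), q[:,0].min(),[round(float(np.median(q[abs(q[:,0]-x)<5,2])),1) for x in range(460,590,15) if (abs(q[:,0]-x)<5).any()])
E
```

```text
t: 17.0
eef_pos: [557.7, -110.6, 117.6]
tool_rot: [-3.126, -0.002, 1.537]
contact_force: [-14.9, 3.2, 8.3]
width: 0.454
grip_force: 7.7
t: 17.38
eef_pos: [560.4, -110.7, 121.4]
tool_rot: [-3.126, -0.002, 1.537]
contact_force: [-16.7, 4.3, 9.4]
width: 0.453
grip_force: 8.6
tongue_tip [ 621. -118.   64.] 0.56
cover_front [ 471. -109.  120.] 0.82
cover_grip [ 551. -112.  128.] 0.88
cover_front [ 471. -111.  124.] 0.98
cover_grip [ 551. -109.  131.] 0.7
[ -0.31757356 273.22637637] 455.9187183873125 [102.1, 111.8, 109.1, 104.5, 98.6, 93.3, 88.0]
```

The cover pivots up instead of climbing. New approach: back off, then squeeze the bar lightly. The pads' couple raises the tongue end while the catch holds up the front. Then slide in.

```bash
python3 -m creep '[0.55,0,-0.03,0,0,0.55,0,-0.06,0,0,0.55,0,-0.06,0.02,0,0.55,0,-0.06,0.035,0,0.55,0,-0.06,0.035,0]';  python3 - <<'E'
from h import *
t=cams.grab_frame("side");marks(t,["tongue_tip","cover_front","cover_grip"])
p=cams.grab_frame("wrist");P=cloud(p);marks(p,["cover_front","cover_grip"])
q=P[(abs(P[...,0]-520)<70)&(P[...,1]>-90)&(P[...,1]<-50)&(P[...,2]>60)&(P[...,2]<112)]; print(np.polyfit(q[:,0],q[:,2],1), [round(float(np.median(q[abs(q[:,0]-x)<5,2])),1) for x in range(450,590,15) if (abs(q[:,0]-x)<5).any()])
q=P[(P[...,2]>115)&(P[...,2]<140)&(abs(P[...,1]+75)<12)&(abs(P[...,0]-545)<40)]; print("bar",np.round(np.percentile(q,[1,50,99],axis=0),1))
go(545,-111,110)
E
```

```text
t: 18.35
eef_pos: [549.7, -111.6, 110.3]
tool_rot: [-3.141, -0.0, 1.538]
contact_force: [0.9, 0.6, -0.7]
width: 0.45
grip_force: 0.0
tongue_tip [ 622. -114.   68.] 0.71
cover_front [ 462. -108.  101.] 0.74
cover_front [ 621. -115.   67.] 0.35
cover_grip [ 541. -111.  117.] 0.97
cover_grip [ 531. -109.   86.] 0.42
cover_front [ 465. -109.  104.] 0.69
cover_grip [ 544. -107.  120.] 0.56
[-1.93878243e-01  1.95219588e+02] [84.0, 104.2, 102.7, 99.6, 96.6, 93.5, 91.2, 87.1, 84.0, 81.0]
bar [[536.2 -86.7 116.1]
 [544.  -74.4 131.4]
 [550.3 -65.4 133.5]]
dx dy dz turn [ 0.002 -0.016  0.004] 0 t 18.7 at [ 549.9 -111.7  111.2] yaw 1.538
```

```bash
python3 -m creep '[0.55,0,-0.026,0,0,0.55,0,-0.026,0,0,1,0,-0.026,0,0,1,0,-0.026,0,0,1,0,-0.026,0,0,1,0,-0.026,0,0]' 20;  cat > m.py <<'E'
from h import *
print(state()["contact_force"],state()["moment"],state()["width"])
t=cams.grab_frame("side");marks(t,["tongue_tip","cover_front","cover_grip"])
p=cams.grab_frame("wrist");P=cloud(p)
q=P[(abs(P[...,0]-530)<70)&(P[...,1]>-90)&(P[...,1]<-50)&(P[...,2]>70)&(P[...,2]<112)]
b,a=np.polyfit(q[:,0],q[:,2],1)
for _ in range(3):
    k=abs(q[:,2]-a-b*q[:,0])<3; b,a=np.polyfit(q[k,0],q[k,2],1)
q=q[k]; th=-np.arctan(b); x0=np.percentile(q[:,0],.5)
print("tilt",round(th,3),"front top",round(x0,1),round(a+b*x0,1),"hx",round(x0-556,1),"tip est",round(x0+164*np.cos(th)-6*np.sin(th),1),round(a+b*x0-164*np.sin(th)-6*np.cos(th),1))
E
python3 m.py
```

```text
t: 19.45
eef_pos: [541.3, -111.4, 111.2]
tool_rot: [-3.14, 0.0, 1.537]
contact_force: [-3.0, 0.1, 2.7]
width: 0.171
grip_force: 19.6
[-2.99420874  0.07710623  2.66344807] [ 0.02525797  0.99137565 -0.01876146] 0.1705027864643147
tongue_tip [ 623. -116.   65.] 0.61
cover_front [ 461. -109.  104.] 0.71
cover_front [ 550. -121.   49.] 0.26
cover_grip [ 543. -108.  121.] 0.71
tilt 0.203 front top 467.4 105.3 hx -88.6 tip est 626.8 66.3
```

It holds tilted at 0.2 rad with 20 N. Raising the grip force to lift the tongue.

```bash
python3 -m creep '[1,0,0,-0.007,0,1,0,0,-0.007,0,1,0,0,-0.007,0]' 40;  python3 m.py
```

```text
t: 20.08
eef_pos: [542.5, -111.4, 113.1]
tool_rot: [3.14, -0.0, 1.538]
contact_force: [0.4, -0.2, 1.7]
width: 0.156
grip_force: 40.3
[ 0.36323177 -0.19454216  1.73924166] [ 0.06221544  0.55506046 -0.01685681] 0.15555135605464357
tongue_tip [ 627. -118.   73.] 0.64
cover_front [ 461. -108.  102.] 0.66
cover_grip [ 544. -112.  116.] 0.9
cover_grip [452. -62. 101.] 0.58
tilt 0.162 front top 469.0 104.2 hx -87.0 tip est 629.9 71.8
```

Tongue tip is at z≈72, tilt 0.16. Sliding in.

```bash
python3 -m creep '[1,0,0.01,0,0,1,0,0.02,0,0,1,0,0.027,0,0,1,0,0.027,0,0]';  python3 m.py
```

```text
t: 20.82
eef_pos: [550.2, -111.6, 112.8]
tool_rot: [-3.141, -0.0, 1.538]
contact_force: [0.2, 0.2, 0.4]
width: 0.132
grip_force: 39.0
[0.2434011  0.24017814 0.40929218] [ 0.04721276  0.23777231 -0.06966839] 0.13150748485310348
tongue_tip [ 640. -118.   79.] 0.86
cover_front [ 473. -110.   90.] 0.6
cover_front [ 641. -121.   68.] 0.54
cover_grip [ 550. -109.  121.] 0.81
tilt 0.043 front top 461.8 94.7 hx -94.2 tip est 625.4 81.6
```

The tongue is under the ledge (tip x≈640, z≈80). Release so it settles tilted on the slope.

```bash
python3 -m creep '[0.7,0,0,0,0,0.7,0,0,0,0,0.6,0,0,0,0,0.6,0,0,0,0]';  python3 m.py
```

```text
t: 21.58
eef_pos: [550.1, -111.7, 113.3]
tool_rot: [3.141, 0.0, 1.538]
contact_force: [0.9, 0.0, -0.9]
width: 0.401
grip_force: 0.0
[ 0.90060561  0.03615829 -0.94071709] [0.03208491 0.01889925 0.03965804] 0.40085688012613396
tongue_tip [ 641. -118.   73.] 0.65
cover_front [ 476. -109.   90.] 0.65
cover_grip [ 554. -110.  116.] 0.9
tilt 0.1 front top 461.7 94.9 hx -94.3 tip est 624.3 72.5
```

The cover is hooked: tilt 0.10, tip z≈72. Now up over the bar, close, and press near the front.

```bash
python3 -m creep '[0.6,0,0,-0.1,0,0.6,0,0,-0.16,0,1,0,-0.1,-0.16,0,1,0,-0.173,-0.16,0,1,0,-0.173,-0.1,0,1,0,-0.173,-0.02,0,1,0,-0.173,0.02,0,1,0,-0.173,0.04,0]'; python3 -m creep '[1,0,0,0,0]'
```

```text
t: 22.82
eef_pos: [497.8, -109.7, 99.7]
tool_rot: [-3.14, -0.001, 1.538]
contact_force: [0.2, 0.3, -0.4]
width: 0.001
grip_force: 0.0
t: 22.95
eef_pos: [498.1, -109.9, 100.7]
tool_rot: [-3.141, -0.0, 1.538]
contact_force: [-0.3, -0.6, 0.2]
width: -0.002
grip_force: 0.0
```

```bash
python3 m.py
```

```text
[-0.27526498 -0.63624991  0.18768537] [-0.01400971  0.02247384  0.00701192] -0.0017223645137184542
tongue_tip [ 638. -119.   72.] 0.8
cover_front [ 476. -107.   89.] 0.8
cover_grip [ 552. -112.  114.] 0.97
tilt 0.099 front top 462.1 94.8 hx -93.9 tip est 624.7 72.6
```

```bash
python3 -m creep '[1,0,0,0.03,0,1,0,0,0.05,0,1,0,0,0.05,0]'; python3 -m creep '[1,0,0,0.02,0,1,0,0,0.02,0]';  python3 -m creep '[1,0,0,0.015,0,1,0,0,0.015,0]'
```

```text
t: 23.58
eef_pos: [497.9, -109.9, 85.6]
tool_rot: [-3.141, -0.0, 1.538]
contact_force: [-0.0, 0.5, 0.2]
width: 0.005
grip_force: 0.1
t: 23.82
eef_pos: [497.2, -109.6, 78.9]
tool_rot: [-3.14, -0.001, 1.538]
contact_force: [0.8, 0.2, -0.4]
width: 0.003
grip_force: 0.0
t: 24.08
eef_pos: [498.3, -110.0, 76.2]
tool_rot: [3.141, 0.0, 1.538]
contact_force: [-1.1, -0.2, 2.8]
width: 0.004
grip_force: 1.8
```

```bash
python3 m.py; python3 - <<'E'
from h import *
t=cams.grab_frame("side"); u,v=266,204; cv2.imwrite("pics/s3c.png",cv2.resize(cv2.cvtColor(t["img"][v-45:v+45,u-60:u+60],cv2.COLOR_RGB2BGR),(800,600)))
E
```

```text
[-1.11496062 -0.16412026  2.79752758] [ 0.08564916  0.21629126 -0.04197525] 0.003849819733460167
tongue_tip [ 640. -120.   68.] 0.81
cover_front [ 474. -111.   75.] 0.81
cover_grip [ 552. -108.  104.] 0.85
tilt -0.004 front top 480.1 76.5 hx -75.9 tip est 644.1 71.2
```

View pics/s3c.png

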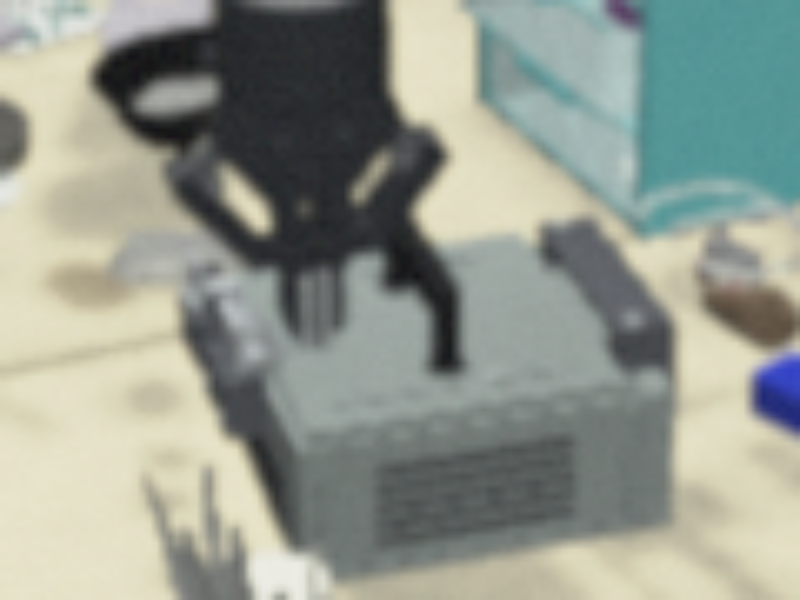

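The cover lies flat and the catch is over its front edge at (235,310). One firmer press, then go to the bolt tab.

```bash
python3 -m creep '[1,0,0,0.015,0,1,0,0,0.015,0]'; python3 -m creep '[1,0,0,-0.15,0,1,0,0,-0.3,0,1,0.08,-0.125,-0.3,0,1,0.154,-0.249,-0.3,0,1,0.154,-0.249,-0.3,0,1,0.154,-0.249,-0.3,0]';  python3 - <<'E'
from h import *
p=cams.grab_frame("wrist");P=cloud(p);save("k",p); marks(p,["bolt_tab","cover_front"])
q=P[(P[...,2]>95)&(P[...,2]<107)&(abs(P[...,0]-455)<30)&(abs(P[...,1]+62)<25)];print("tab",len(q),np.round(np.percentile(q,[2,50,98],axis=0),1))
t=cams.grab_frame("top"); marks(t,["bolt_tab"]); go(425,-61.5,92)
E
```

```text
t: 24.62
eef_pos: [498.4, -110.0, 76.0]
tool_rot: [3.14, 0.001, 1.538]
contact_force: [-9.6, 3.5, 23.1]
width: 0.001
grip_force: 11.6
t: 25.38
eef_pos: [425.4, -61.5, 160.7]
tool_rot: [3.141, 0.0, 1.538]
contact_force: [-0.2, -0.5, 0.2]
width: 0.001
grip_force: 0.0
bolt_tab [457. -56. 103.] 0.64
bolt_tab [ 550. -110.  104.] 0.51
cover_front [ 478. -111.   75.] 0.58
tab 325 [[455.9 -69.5  95.4]
 [458.4 -59.7 101.8]
 [461.8 -50.9 103.4]]
dx dy dz turn [ 0.001 -0.002  0.23 ] 0 t 25.62 at [425.6 -61.8 161. ] yaw 1.537
```

View pics/k.png

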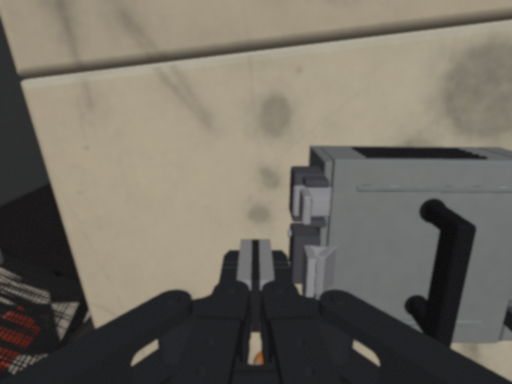

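The bolt tab is at (458,−60), image (308,200), and the catch is at (318,268). Descend in front of it and push.

```bash
python3 -m creep '[1,0.004,0,0.15,0,1,0.004,0,0.225,0,1,0.004,0,0.228,0,1,0.004,0.03,0.228,0,1,0.004,0.06,0.228,0,1,0.004,0.08,0.228,0,1,0.004,0.09,0.228,0,1,0.004,0.09,0.228,0]'; python3 -m creep '[1,0,0.01,0,0,1,0,0.02,0,0,1,0,0.02,0,0]'; python3 -m creep '[1,0,0.01,0,0,1,0,0.015,0,0,1,0,0.015,0,0]'
```

```text
t: 26.62
eef_pos: [452.6, -61.0, 93.0]
tool_rot: [3.141, -0.0, 1.538]
contact_force: [0.1, 0.2, -0.1]
width: -0.0
grip_force: 0.0
t: 27.0
eef_pos: [458.2, -61.1, 92.6]
tool_rot: [3.141, -0.0, 1.538]
contact_force: [-0.7, 0.2, 1.0]
width: 0.003
grip_force: 0.5
t: 27.38
eef_pos: [461.5, -61.3, 92.5]
tool_rot: [-3.139, -0.0, 1.538]
contact_force: [-5.7, -0.7, 4.4]
width: -0.0
grip_force: 3.0
```

```bash
python3 -m creep '[1,0,0.01,0,0,1,0,0.01,0,0]'; python3 -m creep '[1,0,0.01,0,0,1,0,0.01,0,0]'; python3 - <<'E'
from h import *
t=cams.grab_frame("top"); marks(t,["bolt_tab"]); p=cams.grab_frame("side"); marks(p,["bolt_tab"])
E
```

```text
t: 27.62
eef_pos: [461.8, -61.2, 92.5]
tool_rot: [-3.134, 0.0, 1.537]
contact_force: [-11.1, -0.9, 8.7]
width: 0.001
grip_force: 6.9
t: 27.88
eef_pos: [462.1, -61.2, 92.4]
tool_rot: [-3.128, 0.001, 1.537]
contact_force: [-18.1, 0.1, 12.3]
width: -0.0
grip_force: 10.7
bolt_tab [473. -64. 103.] 0.36
```

```bash
python3 -m creep '[1,0,-0.06,0,0,1,0,-0.12,0,0,1,0,-0.12,-0.2,0,1,0,-0.12,-0.27,0,1,0,-0.12,-0.27,0]'; python3 - <<'E'
from h import *
p=cams.grab_frame("wrist");P=cloud(p); marks(p,["bolt_tab","cover_front"])
q=P[(P[...,2]>95)&(P[...,2]<107)&(abs(P[...,0]-465)<30)&(abs(P[...,1]+62)<25)];print("tab",len(q),np.round(np.percentile(q,[2,50,98],axis=0),1))
t=cams.grab_frame("top");T=cloud(t); marks(t,["bolt_tab","cover_front","tongue_tip","jar_mid","cup_mid","cover"])
q=T[(abs(T[...,0]-548)<60)&(abs(T[...,1]+75)<18)&(T[...,2]>65)&(T[...,2]<90)];print(np.polyfit(q[:,0],q[:,2],1),np.median(q[:,2]))
save("z",{"img":np.hstack([cv2.resize(p["img"],(400,300)),cv2.resize(t["img"][130:230,200:330],(400,300))])})
E
```

```text
t: 28.7
eef_pos: [434.8, -60.9, 175.8]
tool_rot: [3.135, 0.001, 1.538]
contact_force: [-0.5, 0.2, 0.1]
width: -0.002
grip_force: 0.0
bolt_tab [476. -60. 101.] 0.85
cover_front [ 480. -108.   77.] 0.64
tab 289 [[474.6 -70.5  96. ]
 [477.1 -60.4 101.8]
 [480.5 -51.8 103.3]]
bolt_tab [ 551. -112.   71.] 0.35
cover_front [ 476. -111.   78.] 0.97
tongue_tip [ 639. -118.   74.] 0.82
jar_mid [ 437. -272.   37.] 0.59
cup_mid [387. 251.  21.] 0.75
cup_mid [ 434. -274.   37.] 0.49
cover [ 548. -113.   69.] 0.67
[-2.91228976e-04  7.78343083e+01] 77.79040573276487
```

View pics/z.png

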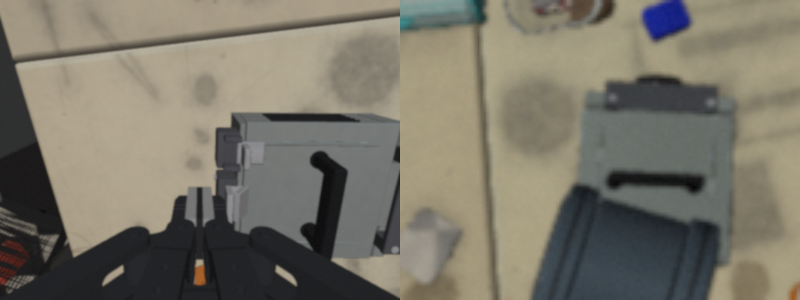

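```bash
python3 -m creep '[1,0,-0.1,-0.1,0,1,0.3,-0.1,-0.1,0,1,0.6,-0.1,-0.1,0,1,0.6,0.1,-0.1,0,1,0.6,0.1,-0.1,0,1,0.6,0.1,-0.1,0]'; python3 - <<'E'
from h import *
T=cloud(cams.grab_frame("top"))
for Q in (np.load("top.npy"),T):
    q=Q[(Q[...,2]>94)&(Q[...,2]<110)&(abs(Q[...,0]-465)<30)&(abs(Q[...,1]+62)<18)];print("tab",len(q),np.round(np.percentile(q,[2,50,98],axis=0),1) if len(q) else "")
E
```

```text
t: 29.95
eef_pos: [468.7, 119.4, 203.0]
tool_rot: [-3.14, 0.0, 1.54]
contact_force: [1.0, -0.2, -0.9]
width: -0.004
grip_force: 0.0
tab 16 [[457.9 -70.7  95.3]
 [459.4 -59.7 101.4]
 [465.2 -46.8 106.7]]
tab 15 [[471.5 -68.5  95.5]
 [475.7 -59.5 103.8]
 [478.6 -48.8 107.9]]
```

The bolt hit its stop: the tab moved about 19 mm and ended level with the cover's front edge. The cover is flat, and the jar and cup are where they started. Handing in.

```bash
python3 -c "
from h import *
print(ticket.job_done())"
```

```text
the job is handed in; nothing more can be done
None
```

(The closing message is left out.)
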